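Dip the level gauge in the warming bath

TASK

Take the loose flat cover off the bath's square steel port and lay it flat, roughly centred, on the round cork mat; then dip the collared gauge rod into the port's guide tube, tip first, until its collar stops on the steel, and draw it right out again. Finish while still holding the rod in the gripper, still and level, with its tip about 12 cm above the white square tile so that it can be read, the rod touching nothing else. Leave the other things on the bench where they are.

Things in the scene. Friction and masses are not known exactly. Their poses are not given: they have to be found in the camera images.
- bath: White shallow warming bath, fixed, 260 (own x) x 240 (own y) mm, deck 120 mm high; origin at the centre of its underside, z up. Near its front right corner a square steel port block, 70 x 70 mm, stands 6 mm proud of the deck. Else on the deck only a flat round lid with a knob 15 mm high, 95 mm in own x and 85 mm in own y from the port.
- port (a point): Centre of the guide tube's mouth, in the flat top of the square steel port block, 126 mm above the bench; z up along the tube. Bore vertical, round, 16 mm in diameter, 2 mm chamfer, 102 mm deep and open below (the rod's tip meets nothing). At the start the cover lies centred over it.
- cover: Loose plain grey plastic disc, 44 mm in diameter, 6 mm thick, 30 g, no knob, lying flat on the port block; origin at the centre of its underside, z up. Pinch it across its rim.
- mat: Round cork mat, 110 mm in diameter and 6 mm thick, fixed flat on the bench; origin at the centre of its underside. The cover goes here.
- cradle: Fixed aluminium cradle holding the gauge rod level; base 200 (own x) x 60 x 10 mm, origin at the centre of its underside. Two open-topped saddles, 40 mm wide, 14 mm long: at x = -78 mm under the handle's rear end (cheeks 67 mm above the bench) and x = +70 mm under the rod near the tip (72 mm). The rod lifts straight up out of it.
- gauge: Loose gauge rod, 120 g, lying level in the cradle, axis 65 mm above the bench, handle towards the robot. Own x: from handle to tip; z up as it lies. Origin on the axis at the collar's stop face. x 0 to 95 mm: steel rod, 10 mm diameter; -8 to 0: steel collar, 30 mm diameter; -90 to -8: white handle 16 x 16 mm square, sides vertical as it lies.
- gauge_tip (a point): Tip of the gauge rod: on its axis, 95 mm beyond the collar's stop face. Axes as the gauge's.
- gauge_grip (a point): Place to grip: on the axis, 45 mm behind the collar's stop face, mid-handle. Axes as the gauge's. Pinching the handle's sides with the fingers tilted 45 degrees, tips leaning towards the rod's tip, lets the rod both stand upright and lie level with a tool tilt of no more than 45 degrees.
- tile: White glazed square tile, 100 x 100 x 6 mm, fixed flat on the bench; origin at the centre of its underside. The rod is read above it.
- vial: Bystander: small amber glass jar, 26 mm in diameter, 55 mm high. Origin at the centre of its underside.
- beaker: Bystander: glass beaker, 66 mm in diameter, 85 mm high. Origin at the centre of its underside.
- bottle: Bystander: white plastic bottle, 66 mm in diameter, 150 mm high. Origin at the centre of its underside.
- spanner: Bystander: steel spanner, 150 mm long, lying flat; origin under its middle, own x along it.
- fitting: Bystander: brass pipe fitting, 28 mm in diameter, 30 mm high. Origin at the centre of its underside.
- dish: Bystander: shallow white dish, 80 mm in diameter, 16 mm high. Origin at the centre of its underside.
There are look-alikes about, which are no part of the job. What is shaped like the cradle but green is not meant. There is more than one size of the tile; the job needs the smaller.

How it is judged:
By the outcome, as a careful person would: the job done as asked, in the order asked, and still so for the second after the job is handed in, while the arm keeps its last pose, push and grip.
It also fails if it takes over 72 s, if anything falls off the work surface, if the arm or the gripper's body presses on something with over 40 N, if the wrist force passes 120 N, or if a joint passes its speed limit or range.

ROBOT

A 6-joint arm with a two-finger parallel gripper is mounted at the origin on the work surface. World frame = base frame: x ahead of the robot, y to its left, z up, the work surface at z = 0. Lengths are in mm, angles in degrees, forces in N, time in s.
With the tool pointing down it reaches from about 275 to 825 mm from the base axis. Payload 4.9 kg.
Tool frame: the origin (TCP) lies on the centre line of the jaws, within the pads' length; the fingertips stand 14 mm ahead of it and the grasp point (between the pads) lies 5 mm behind it; z points along the fingers, y is the line along which they close (so a half turn about z gives the same grasp; the last joint's range is limited). The gripper opens to 85 mm and grips with 20 to 120 N. Pads are 22 mm wide; open, the fingers measure 114 mm over their backs; the gripper's body (76 mm by 85 mm) begins 54 mm behind the grasp point. The pads swing forward as they close: fully open they stand 13 mm farther back than shut.
Start: joints at [69.087, 18.69, -11.035, 60.275, 0, 82.311], TCP at [125.809, 535.435, 209.281] pointing down, gripper open.
Joint ranges: [-152.03, 152.03], [-55.5, 102.48], [-74.3, 77.21], [-110.64, 120.58], [-84.22, 78.4], [-180, 180]. Speed limits (degrees/s): [147.25, 147.25, 180, 180, 180, 180].

INTERFACE

Orientations are given as [roll, pitch, yaw] about the fixed x, y, z axes, in that order (R = Rz(yaw) Ry(pitch) Rx(roll)).
In Python, from plant import * gives the robot as it stands. Calls block until the motion is done:
- reach(position, orientation): joint-space move of the TCP to a pose.
- move_linear(position, vel=150, attitude=None, f_stop=None): straight line of the TCP; attitude=None keeps the orientation; vel is the mean speed in mm/s. With f_stop (N) it stops when the force on the tool has changed by that much, and returns True; else False.
- set_joints(angles): joint-space move.
- command_gripper(opening, force=None): opening from 0.0 (shut) to 1.0 (fully open); force is the grip in N (None keeps the last); returns when the fingers have stopped.
- sleep(seconds).
- solve_ik(position, orientation): joint angles nearest the present ones, or None.
- get_obs(): the state.
- read_camera(name): name is "scene" or "side" or "wrist"; returns a dict with "color" (400x640x3 uint8, blue, green, red), "mtx" (3x3 intrinsics, pixels), "R" (3x3) and "t" (3): a world point X has camera coordinates R X + t. Camera axes: x right, y down, z forward; pixel columns grow to the right and rows downward; lengths in mm; the calibration is good to about 2 mm. A picture is of the moment at which its call begins. There is no depth.
A pose or a line that the arm cannot do raises PlanningError and nothing moves.
- job_done(): hands the job in; it is judged then, once.
The state is a dict: "t": time; "joints": joint angles; "qd": joint speeds; "effort": joint torques, N m; "ee_pos": TCP position; "orientation": TCP orientation; "wrist_force": force on the tool from outside, world axes, zero at the start; "moment": the same for the moment, N m; "finger_gap": opening from 0.0 (shut) to 1.0 (fully open); "finger_force": force on a finger pad.
Only numpy, scipy, OpenCV 4.12 (cv2) and the standard library are available. Lean on these libraries where they do the work, as an engineer would, in place of code of your own. Each camera call takes 0.05 s, during which the arm holds its last target. There are 200 camera calls.

## Working session

There is one attempt and no reset: what is moved stays moved. The work goes in short steps, each a Python script; the robot and the scene stay as the last script left them, time stands still between calls to the robot, and variables do not carry over. Pictures are saved under pics/ and viewed, at most 10 in all, crops included, and the job is handed in when it is done.

```bash
ls; mkdir -p pics
python3 - <<'E'
from plant import *
import cv2
for n in ["scene","side"]:
    c=read_camera(n); cv2.imwrite(f"pics/{n}0.png",c["color"]); print(n,c["mtx"],c["R"],c["t"])
print(get_obs())
E
```

```text
pics
scene [[388.4501283    0.         321.42942137]
 [  0.         388.4501283  202.87538264]
 [  0.           0.           1.        ]] [[ 0.88596475  0.46366137  0.00919817]
 [ 0.36877488 -0.69235182 -0.62020484]
 [-0.28119665  0.55287168 -0.78438597]] [-472.44853443 -187.88260317 1322.76913356]
side [[412.62152286   0.         318.93673766]
 [  0.         412.62152286 204.58068891]
 [  0.           0.           1.        ]] [[-0.97102259 -0.2386761   0.01219999]
 [-0.18505025  0.71858695 -0.67036498]
 [ 0.15123335 -0.65319715 -0.74193123]] [ 492.00921154  207.88394606 1226.56776038]
{'t': 0.1, 'joints': array([ 6.90873856e+01,  1.87271010e+01, -1.10867120e+01,  6.02756341e+01,
        1.30477661e-03,  8.23101355e+01]), 'qd': array([ 0.02824546, -0.04364562,  0.09053165, -0.08616849, -0.04272991,
        0.02976904]), 'effort': array([ 6.44010242e-05, -4.44239616e+01,  2.63038069e+01,  7.90053484e-03,
       -2.12726372e-04, -1.74079940e-06]), 'ee_pos': array([125.59098895, 534.88891623, 208.58519027]), 'orientation': array([-1.79911532e+02, -1.32620316e-02,  1.66777239e+02]), 'wrist_force': array([-0.31221253,  0.94946128, -0.33960508]), 'moment': array([-0.00712147,  0.00352871,  0.02106013]), 'finger_force': 0.0, 'finger_gap': 0.9991143610723365}
```

View pics/scene0.png

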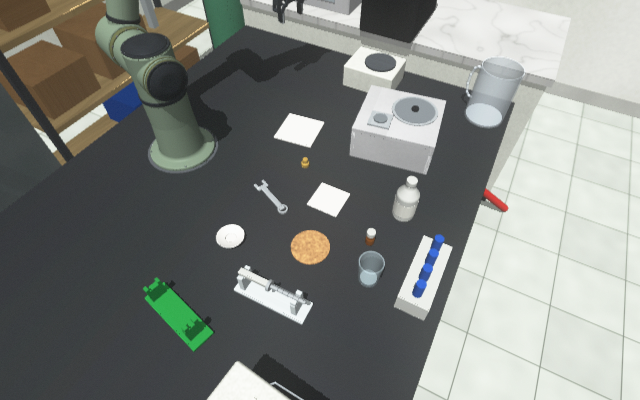

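View pics/side0.png

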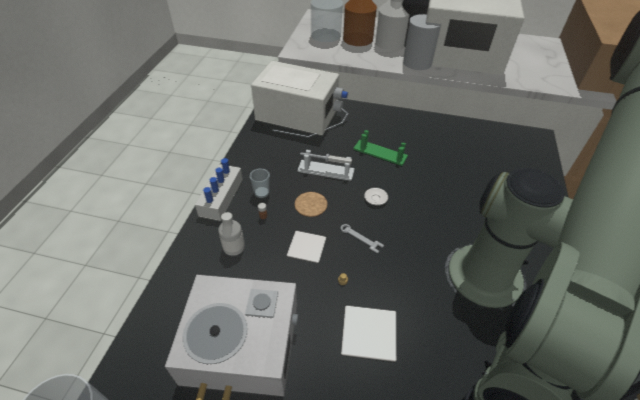

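Scene view: robot base (180,150), bath (400,125) with cover (380,119), small tile (328,199), big tile (299,130), mat (310,247), silver cradle with rod (273,293) and handle at its left (240,275), green decoy (178,313). Side view: cover (262,301), mat (311,204), tile (307,246), cradle (326,165). Next come coarse ray casts.

```bash
cat > h.py <<'E'
import numpy as np, cv2
def ray(c,uv,z):
    "world points on plane z for pixels uv"
    uv=np.atleast_2d(np.asarray(uv,float)); z=np.broadcast_to(z,len(uv))
    d=np.c_[uv,np.ones(len(uv))]@np.linalg.inv(c["mtx"]).T@c["R"]
    o=-c["R"].T@c["t"]
    return o+d*((z-o[2])/d[:,2])[:,None]
def proj(c,X):
    p=(np.atleast_2d(X)@c["R"].T+c["t"])@c["mtx"].T
    return p[:,:2]/p[:,2:]
def blobs(m,amin=30):
    m=m.astype(np.uint8)*255
    cs=cv2.findContours(m,cv2.RETR_EXTERNAL,cv2.CHAIN_APPROX_NONE)[0]
    return [c[:,0].astype(np.float32) for c in cs if cv2.contourArea(c)>amin]
E
python3 - <<'E'
from plant import *
from h import *
np.set_printoptions(precision=1,suppress=True)
S=dict(scene=dict(spanner=(270,197),cover=(380,118),portc=[(379,109),(393,121)],tileS=(328,199),tileL=(299,130),mat=(310,247),handle_end=(240,275),tip=(308,303),fitting=(305,164),dish=(230,236),vial=(370,243),beaker=(369,280),bottle=(404,215),bathc=[(372,87),(446,97),(434,138),(353,127)]),
side=dict(cover=(262,301),tileS=(307,246),mat=(311,204),handle_end=(351,161),tip=(305,154),bathc=[(196,276),(297,283),(287,381),(172,372)]))
Z=dict(cover=132,portc=126,tileS=6,tileL=6,mat=6,handle_end=65,tip=65,bathc=120,dish=16)
for n in S:
    c=read_camera(n)
    for k,v in S[n].items(): print(n,k,ray(c,v,Z.get(k,0))[:,:2].tolist() if 0 else ray(c,v,Z.get(k,0))[:,:2])
    for b in blobs(cv2.inRange(c["color"],(200,200,200),(255,255,255))>0,150):
        x=ray(c,b,6)[:,:2].astype(np.float32); r=cv2.minAreaRect(x)
        if 60<r[1][0]<200 and abs(r[1][0]-r[1][1])<25: print(n,"square",r)
    hsv=cv2.cvtColor(c["color"],cv2.COLOR_BGR2HSV)
    for b in blobs(cv2.inRange(hsv,(5,80,90),(25,255,255))>0,200):
        e=cv2.fitEllipse(b); p=ray(c,b,6); q,r=cv2.minEnclosingCircle(p[:,:2].astype(np.float32)); print(n,"mat?",q,r)
E
```

```text
scene spanner [[378.1 -43.9]]
scene cover [[580.2 306.1]]
scene portc [[558.  353.7]
 [619.9 319.2]]
scene tileS [[540.9  28.4]]
scene tileL [[307.6 259.7]]
scene mat [[ 574.5 -147.1]]
scene handle_end [[ 479.5 -330.1]]
scene tip [[ 662.4 -315.9]]
scene fitting [[404.5 129.2]]
scene dish [[ 363.4 -225.6]]
scene vial [[715.3 -53.3]]
scene beaker [[ 758.3 -160.3]]
scene bottle [[765.9  84.6]]
scene bathc [[488.4 461.4]
 [731.5 528.5]
 [757.6 311.2]
 [517.9 240. ]]
scene square ((354.6856689453125, -218.93492126464844), (75.54529571533203, 75.74227905273438), 34.75272750854492)
scene square ((541.0480346679688, 30.240877151489258), (100.07398223876953, 98.64588928222656), 89.65524291992188)
scene square ((305.45172119140625, 263.88653564453125), (137.19944763183594, 141.0222625732422), 6.978094100952148)
scene square ((871.2449340820312, 660.5265502929688), (112.74604034423828, 122.6718521118164), 4.454834938049316)
scene square ((-572.2755737304688, 812.0293579101562), (149.1526641845703, 169.72373962402344), 89.57311248779297)
scene mat? (573.5751953125, -145.36976623535156) 56.507415
[... 226 characters left out ...]
at? (-887.25927734375, 171.6951904296875) 560.3787841796875
side cover [[575.7 311.3]]
side tileS [[536.7  33.5]]
side mat [[ 568.9 -139.9]]
side handle_end [[ 469.9 -322.2]]
side tip [[ 637.1 -317.4]]
side bathc [[768.5 278.7]
 [508.7 234.4]
 [462.8 475.5]
 [713.3 518.4]]
side square ((304.6261901855469, 263.9864196777344), (131.3718719482422, 131.8553466796875), 6.844110488891602)
side square ((536.581298828125, 33.0526237487793), (88.03998565673828, 87.44173431396484), 88.50932312011719)
side mat? (571.2453002929688, -141.8494415283203) 56.1969108581543
side mat? (-821.9659423828125, -1984.246826171875) 383.7786560058594
side mat? (681.2881469726562, -1779.717041015625) 104.08674621582031
```

Run:
```python
from plant import *
from h import *
np.set_printoptions(precision=1,suppress=True)
for y in range(-180,180,30):
    print(y, [None if (q:=solve_ik(p,[180,0,y])) is None else np.round(q[[0,4,5]] if hasattr(q,'shape') else [q[0],q[4],q[5]]) for p in ([577,309,141],[572,-143,25],[572,-320,330])])
reach([577,300,330],[180,0,103])
c=read_camera("wrist"); cv2.imwrite("pics/w1.png",c["color"]); np.savez("w1.npz",**c)
print(c["mtx"],-c["R"].T@c["t"],c["R"],proj(c,[577,309,132]),get_obs()["ee_pos"],get_obs()["t"])
```

```text
-180 [array([22.,  0., 22.]), array([-21.,   0., -21.]), array([-36.,   0., -36.])]
-150 [array([22.,  0., -8.]), array([-21.,   0., -51.]), array([-36.,   0., -66.])]
-120 [array([ 22.,   0., -38.]), array([-21.,   0., -81.]), array([-36.,   0., -96.])]
-90 [array([ 22.,   0., -68.]), array([ -21.,    0., -111.]), array([ -36.,    0., -126.])]
-60 [array([ 22.,   0., -98.]), array([ -21.,    0., -141.]), array([ -36.,    0., -156.])]
-30 [array([  22.,    0., -128.]), array([ -21.,    0., -171.]), array([-36.,   0., 174.])]
0 [array([  22.,    0., -158.]), array([-21.,   0., 159.]), array([-36.,   0., 144.])]
30 [array([ 22.,   0., 172.]), array([-21.,   0., 129.]), array([-36.,   0., 114.])]
60 [array([ 22.,   0., 142.]), array([-21.,   0.,  99.]), array([-36.,   0.,  84.])]
90 [array([ 22.,   0., 112.]), array([-21.,   0.,  69.]), array([-36.,   0.,  54.])]
120 [array([22.,  0., 82.]), array([-21.,   0.,  39.]), array([-36.,   0.,  24.])]
150 [array([22.,  0., 52.]), array([-21.,   0.,   9.]), array([-36.,   0.,  -6.])]
[[328.3   0.  316.4]
 [  0.  328.3 200.5]
 [  0.    0.    1. ]] [558.7 379.5 493.8] [[ 1.   0.2 -0. ]
 [ 0.2 -0.9  0.3]
 [ 0.1 -0.3 -1. ]] [[318.3 163.2]] [576.1 301.1 329.9] 2.1417
```

View pics/w1.png

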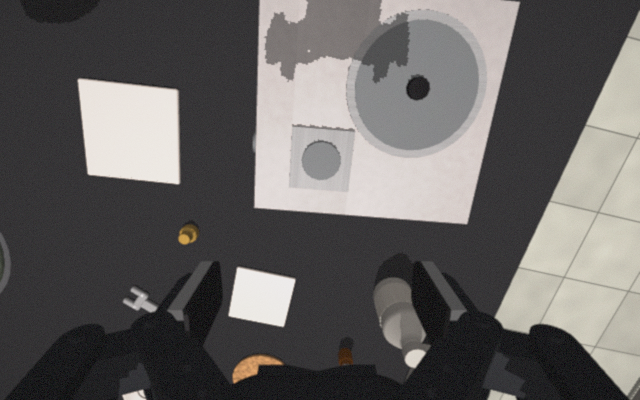

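The wrist view shows the cover disc at (321,160) on the port block (290–354, 125–191), with the knob at (418,88). I'll measure it more exactly, then look over the cradle the same way.

Run:
```python
from plant import *
from h import *
np.set_printoptions(precision=1,suppress=True)
c=dict(np.load("w1.npz")); g=cv2.cvtColor(c["color"],cv2.COLOR_BGR2GRAY)
print(g[158:162,265:365:4].mean(0),g[100:210:4,320])
for lo,hi in ((90,160),):
  roi=np.zeros_like(g); roi[128:188,294:350]=1
  t=cv2.threshold(g[128:188,294:350],0,255,cv2.THRESH_OTSU)[0]; print("otsu",t)
  for b in blobs((g<t)&(roi>0),200):
    p=ray(c,b,132)[:,:2].astype(np.float32); print("cover",cv2.minEnclosingCircle(p),cv2.fitEllipse(p))
bm=blobs(cv2.morphologyEx((g>150).astype(np.uint8),cv2.MORPH_CLOSE,np.ones((9,9)))>0,5000)
for b in bm:
    print(b.min(0),b.max(0)); 
cs=ray(c,[(255,208),(467,223),(519,2)],120)[:,:2]; d=cs[1]-cs[0]; print("bath corners",cs,np.degrees(np.arctan2(d[1],d[0])),np.linalg.norm(d))
pc=ray(c,[(292,125),(354,129),(350,191),(289,187)],126)[:,:2]; print("port",pc,pc.mean(0))
reach([560,-330,330],[180,0,95])
c=read_camera("wrist"); cv2.imwrite("pics/w2.png",c["color"]); np.savez("w2.npz",**c)
```

```text
[219.  218.2 216.8 218.  218.5 219.8 212.8 193.2 189.2 171.2 142.  141.
 142.  140.2 140.8 141.  140.  141.8 139.5 185.  186.2 186.2 215.  217.5
 217.5] [215 214 215 214 218 215 219 137 187 188 127 144 141 139 139 141 140 141
 144 145 187 200 203 214 215 217 215 213]
otsu 165.0
cover ((578.352783203125, 313.6972961425781), 22.71879768371582) ((578.775634765625, 313.3829650878906), (42.7469482421875, 44.019775390625), 6.785694122314453)
[78. 79.] [179. 183.]
[495.  12.] [639. 394.]
[254.   0.] [518. 223.]
bath corners [[515.7 236.2]
 [771.5 275.7]
 [735.9 511.3]] 8.78321239122845 258.831585785388
port [[539.5 342.6]
 [606.8 353.9]
 [620.7 284.2]
 [550.5 272.9]] [579.4 313.4]
```

View pics/w2.png

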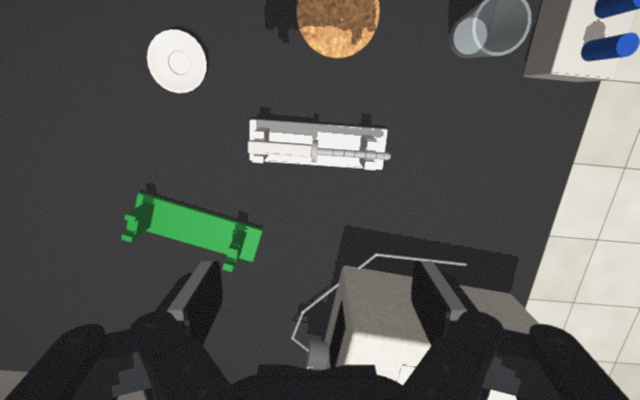

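The cradle view shows handle end (248,148), collar (314,152) and tip (390,156). Mat is at the top edge, about (338,10). A tall box stands at y < −450. I'll compute the gauge pose, then pick up the cover.

Run:
```python
from plant import *
from h import *
np.set_printoptions(precision=1,suppress=True)
c=dict(np.load("w2.npz"))
p=ray(c,[(248,148.5),(314,152),(390,156)],[65,65,65])[:,:2]; d=p[2]-p[0]; L=np.linalg.norm(d); u=d/L
print("gauge",p,"len",L,"yaw",np.degrees(np.arctan2(u[1],u[0])),"origin",p[0]+u*90,p[2]-u*95)
cv2.imwrite("pics/w2c.png",cv2.resize(c["color"][100:190,235:405],None,fx=4.5,fy=4.5,interpolation=cv2.INTER_CUBIC))
C=np.array([578.8,313.4])
yaw=99
reach([*C,190],[180,0,yaw]); command_gripper(0.62,30)
print(get_obs()["finger_gap"])
hit=move_linear([*C,136],vel=25,f_stop=4)
o=get_obs(); print(hit,o["ee_pos"],o["wrist_force"],o["t"])
```

```text
gauge [[ 470.7 -323.2]
 [ 557.  -320.2]
 [ 657.1 -316.7]] len 186.42193730588642 yaw 2.0222310589704198 origin [ 560.7 -320.1] [ 562.1 -320. ]
0.6210753155546178
False [578.9 313.4 136.1] [-0.3 -0.9  0.4] 9.5167
```

View pics/w2c.png

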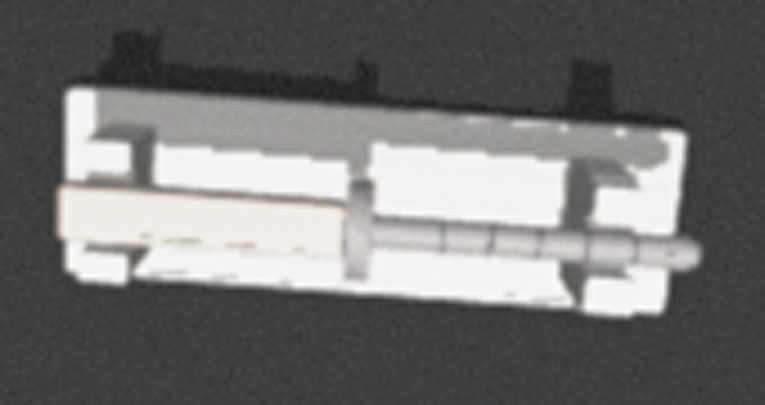

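Run:
```python
from plant import *
from h import *
np.set_printoptions(precision=1,suppress=True)
c=dict(np.load("w2.npz"))
print(ray(c,[(248.3,147.1),(311.7,150.7),(317.7,151.1),(390.6,156.4)],[73,73,67,67]))
C=[578.8,313.4]
hit=move_linear([*C,124],vel=15,f_stop=4)
o=get_obs(); z=o["ee_pos"][2]; print(hit,o["ee_pos"],o["wrist_force"])
if hit:
    move_linear([*C,z+2.5],vel=20)
    command_gripper(0.0,30); o=get_obs(); print("gap",o["finger_gap"]*85,o["finger_force"],o["wrist_force"],o["ee_pos"])
    move_linear([*C,z+70],vel=80); o=get_obs(); print("gap",o["finger_gap"]*85,o["finger_force"],o["t"])
    w=read_camera("wrist"); cv2.imwrite("pics/w3.png",w["color"])
```

```text
[[ 472.6 -320.    73. ]
 [ 553.9 -317.5   73. ]
 [ 561.7 -318.3   67. ]
 [ 657.4 -316.8   67. ]]
False [578.9 313.4 124.1] [-0.5  0.5  0.6]
```

Run:
```python
from plant import *
from h import *
o=get_obs(); print(o["ee_pos"],o["wrist_force"],o["orientation"],o["t"],o["finger_gap"],o["joints"],o["effort"])
w=read_camera("wrist"); cv2.imwrite("pics/w3.png",w["color"])
s=read_camera("side"); p=proj(s,[579,313,150])[0].astype(int); print(p)
a=w["color"]; b=cv2.resize(s["color"][240:400,160:400],(640,427),interpolation=cv2.INTER_CUBIC)
cv2.imwrite("pics/c3.png",cv2.resize(np.vstack([a[:,:],b]),(464,600)))
```

```text
[578.87338269 313.44074334 124.09627048] [-0.54225872  0.52836677  0.60634623] [ 1.79990339e+02 -4.05800827e-03  9.89994153e+01] 10.4667 0.620958278168752 [ 2.20137782e+01  3.35835900e+01 -1.86873275e-01  5.62192097e+01
  1.77806924e-03  1.03014363e+02] [-2.36708438e-03 -5.65880907e+01  2.54729658e+01  1.89625127e-03
 -2.33225173e-04 -2.03579856e-05]
[259 297]
```

View pics/c3.png

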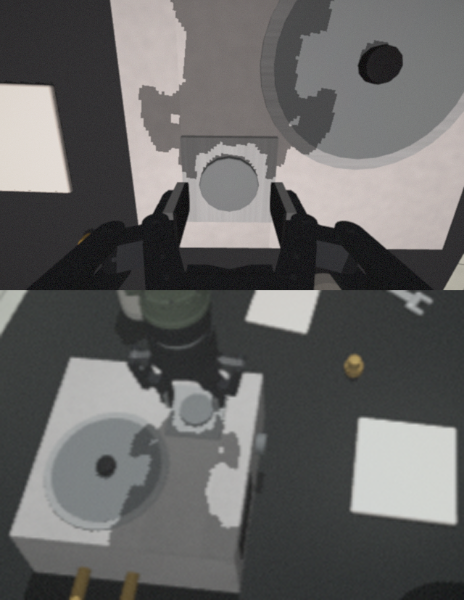

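The wrist half shows the cover centred between the fingers (230,183), with both fingertips just below it at (180,190) and (280,190). They look higher than the cover. I'll check by projecting the TCP and fingertips.

Run:
```python
from plant import *
from h import *
np.set_printoptions(precision=1,suppress=True)
w=read_camera("wrist"); cv2.imwrite("pics/w4.png",w["color"][180:400,160:480].repeat(2,0).repeat(2,1))
a=np.radians(99); y=-np.array([-np.sin(a),np.cos(a),0]) # tool y for roll 180
T=np.array([578.9,313.4,0])
for z in (110,117,126,132,140,150,160):
    print(z,proj(w,[T+[0,0,z],T+26*y+[0,0,z],T-26*y+[0,0,z]]).ravel())
print(-w["R"].T@w["t"])
```

```text
110 [315.6 237.7 359.5 237.6 271.6 237.7]
117 [315.5 242.7 361.  242.7 270.  242.8]
126 [315.5 249.8 363.2 249.8 267.8 249.9]
132 [315.5 254.9 364.7 254.9 266.2 255. ]
140 [315.4 262.3 366.9 262.3 263.9 262.3]
150 [315.4 272.5 370.  272.5 260.7 272.6]
160 [315.3 284.1 373.5 284.  257.1 284.1]
[566.8 393.  288.1]
```

View pics/w4.png

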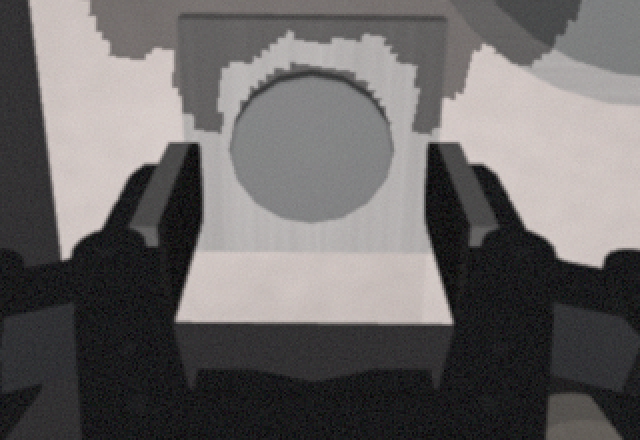

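The pads really are about 22 mm above the port block, since their tips appear near z≈148 at TCP z=124. So the true tool offset differs from my assumption, and I'll find contact by touch.

Run:
```python
from plant import *
from h import *
np.set_printoptions(precision=1,suppress=True)
C=[578.8,313.4]
hit=move_linear([*C,95],vel=15,f_stop=4)
o=get_obs(); z=o["ee_pos"][2]; print(hit,o["ee_pos"],o["wrist_force"],o["t"])
w=read_camera("wrist"); cv2.imwrite("pics/w5.png",w["color"][180:400,160:480].repeat(2,0).repeat(2,1))
```

```text
True [578.8 313.4 100.5] [-0.9 -0.3  5.1] 12.025
```

View pics/w5.png

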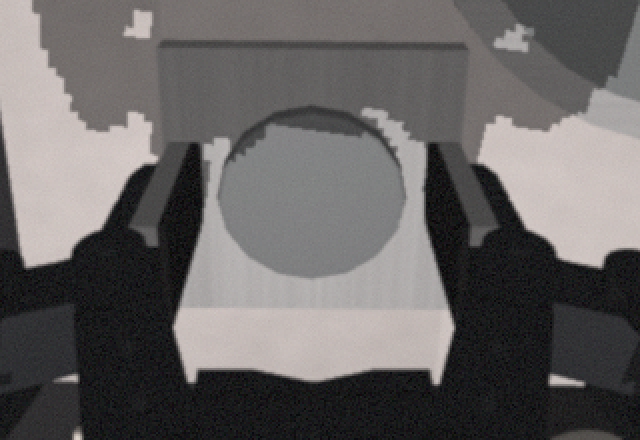

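Contact with the steel is at TCP z=100.5, so the fingertips sit about 25 mm short of the reported TCP. The cover is centred between the pads, col 312 against gap centre 313. Gripping now.

Run:
```python
from plant import *
from h import *
np.set_printoptions(precision=1,suppress=True)
C=[578.8,313.4]; M=[572.5,-143.5]
def st(n): o=get_obs(); print(n,o["ee_pos"],"gap",o["finger_gap"]*85,o["finger_force"],o["wrist_force"],round(o["t"],2)); return o
move_linear([*C,102.6],vel=20)
command_gripper(0.0,30); o=st("gripped")
if o["finger_gap"]*85<38: raise SystemExit("no cover")
move_linear([*C,180],vel=100); o=st("up")
w=read_camera("wrist"); cv2.imwrite("pics/w6.png",w["color"][180:400,160:480].repeat(2,0).repeat(2,1))
if o["finger_gap"]*85<38: raise SystemExit("lost")
reach([*M,100],[180,0,95]); o=st("over mat")
hit=move_linear([*M,-26],vel=40,f_stop=4); o=st("down %s"%hit)
```

```text
gripped [578.9 313.4 102.5] gap 42.02316834089228 30.51456391811371 [-0.2 -0.1  0.4] 12.63
up [578.3 313.2 179.2] gap 41.65893686600079 30.412901043891907 [-0.3 -0.2  0.1] 13.56
over mat [ 573.  -142.6  100.2] gap 41.64819186288749 30.4134339094162 [0.5 0.3 0. ] 15.31
down True [ 572.5 -143.5  -17.5] gap 42.03744874994371 30.801978707313538 [-0.   0.4  4.7] 17.88
```

View pics/w6.png

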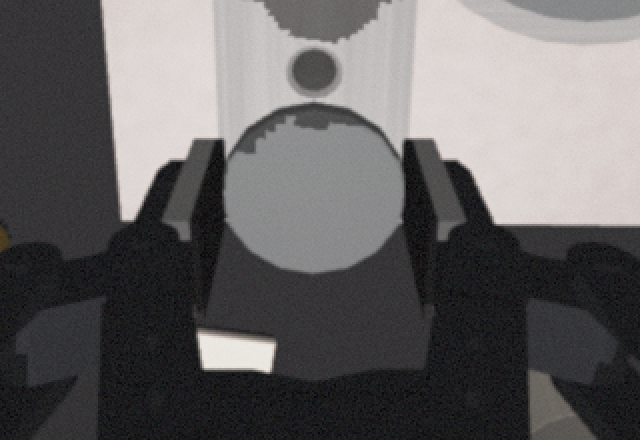

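The cover is held level and the bore is now exposed at crop (314,72). It has been lowered to contact with the mat. Next: release, check it, then a tilted touch test of the tool offset and an IK search.

Run:
```python
from plant import *
from h import *
from scipy.spatial.transform import Rotation as Ro
np.set_printoptions(precision=1,suppress=True)
M=[572.5,-143.5]
command_gripper(0.64,30); move_linear([*M,150],vel=150)
w=read_camera("wrist"); cv2.imwrite("pics/w7.png",w["color"]); np.savez("w7.npz",**w)
hsv=cv2.cvtColor(w["color"],cv2.COLOR_BGR2HSV)
for z,m,n in ((12,(hsv[...,1]<40)&(hsv[...,2]>90)&(hsv[...,2]<175),"grey"),(6,(hsv[...,1]>80)&(hsv[...,0]<28),"cork")):
    for b in blobs(m,800):
        p=ray(w,b,z)[:,:2].astype(np.float32); print(n,cv2.minEnclosingCircle(p))
# bore from w6
c=dict(np.load("w1.npz")); Rc=c["R"]@Ro.from_euler("z",4,degrees=True).as_matrix(); 
cam=np.array([578.3,313.2,179.2])+[-12.1,79.6,164.0]
print("bore",ray(dict(mtx=c["mtx"],R=Rc,t=-Rc@cam),[(317,216)],126))
eu=lambda p,y:[180,p,y]
def zt(e): return Ro.from_euler("xyz",e,degrees=True).as_matrix()[:,2]
def ik(G,e,off=39):
    q=solve_ik(list(np.array(G)+off*zt(e)),e); return None if q is None else np.round(np.array(q),0)
G=np.array([516,-319,65])
for n,e in (("A",eu(-45,1.5)),("B",eu(45,181.5))): print("grasp",n,ik(G,e),ik(G+[0,0,90],e))
for psi in range(0,360,45):
    for n,e in (("A",eu(45,psi)),("B",eu(-45,psi+180))): print("port",n,psi,ik([579,313,171],e),ik([579,313,290],e))
for psi in range(0,360,45):
    u=np.array([np.cos(np.radians(psi)),np.sin(np.radians(psi)),0])
    for n,e in (("A",eu(-45,psi)),("B",eu(45,psi+180))): print("tile",n,psi,ik(np.array([539,31,126])-140*u,e))
print(get_obs()["t"])
```

```text
grey ((589.0042114257812, -313.5727233886719), 76.88431549072266)
grey ((572.858642578125, -143.76904296875), 21.45223045349121)
grey ((829.5598754882812, -166.8501739501953), 104.59701538085938)
grey ((731.8418579101562, -49.75418472290039), 18.585575103759766)
grey ((540.9072265625, -2.962310314178467), 50.75295639038086)
grey ((383.86651611328125, -49.4322395324707), 73.90347290039062)
cork ((572.7155151367188, -142.3992462158203), 55.49978256225586)
bore [[579.3 312.4 126. ]]
grasp A [-55.  29. -51. -19.  36. 133.] [-55.  18. -47.  -4.  36. 133.]
grasp B [-55.  29. -51. -19.  36. -47.] [-55.  18. -47.  -4.  36. -47.]
port A 0 None None
port B 0 None None
port A 45 None None
port B 45 None None
port A 90 [ 36.  59.  35.  97. -35. 136.] [ 36.  56.  47. 112. -35. 136.]
port B 90 [ 36.  59.  35.  97. -35. -44.] [ 36.  56.  47. 112. -35. -44.]
port A 135 [ 40.  34. -12.  39. -45.  82.] [ 40.  28.  -4.  53. -45.  82.]
port B 135 [ 40.  34. -12.  39. -45. -98.] [ 40.  28.  -4.  53. -45. -98.]
port A 180 [ 31.  19. -45. -14. -21.  23.] [ 31.   8. -36.   5. -21.  23.]
port B 180 [  31.   
[... 420 characters left out ...]
8.   51.   36.  106.   34. -137.]
port B 315 [ 8. 54. 26. 93. 34. 43.] [  8.  51.  36. 106.  34.  43.]
tile A 0 None
tile B 0 None
tile A 45 [-47.  17. -52.  23.  45.  87.]
tile B 45 [-47.  17. -52.  23.  45. -93.]
tile A 90 [-37.  44.  -3.  74.  34.  43.]
tile B 90 [ -37.   44.   -3.   74.   34. -137.]
tile A 135 [-20.  71.  53. 114.  17.  18.]
tile B 135 [ -20.   71.   53.  114.   17. -162.]
tile A 180 None
tile B 180 None
tile A 225 [ 14.  75.  64. 119. -21. -23.]
tile B 225 [ 14.  75.  64. 119. -21. 157.]
tile A 270 [ 28.  46.   2.  71. -39. -53.]
tile B 270 [ 28.  46.   2.  71. -39. 127.]
tile A 315 [  32.   18.  -50.    8.  -44. -108.]
tile B 315 [ 32.  18. -50.   8. -44.  72.]
19.4917
```

Run:
```python
from plant import *
from h import *
np.set_printoptions(precision=1,suppress=True)
command_gripper(0.0,30)
reach([540,-232,70],[180,-45,1.5])
hit=move_linear([540,-232,-24],vel=35,f_stop=4); o=get_obs(); print(hit,o["ee_pos"],o["orientation"],o["wrist_force"],o["t"])
move_linear([540,-232,60],vel=150)
```

```text
True [ 540.1 -232.    -9.8] [-180.   -45.1    1.5] [-2.1 -0.3  6.6] 23.2917
```

The tilted touch fits an offset along the tool axis: tips about 21–25 mm behind the reported TCP, so the grasp point is about 41 mm behind. Grasping the gauge.

```bash
cat >> h.py <<'E'
from scipy.spatial.transform import Rotation as Ro
OFF=41
def tcp(G,e): return list(np.array(G,float)+OFF*Ro.from_euler("xyz",e,degrees=True).as_matrix()[:,2])
E
python3 - <<'E'
from plant import *
from h import *
np.set_printoptions(precision=1,suppress=True)
def st(n): o=get_obs(); print(n,o["ee_pos"],"gap",o["finger_gap"]*85,o["finger_force"],o["wrist_force"],round(o["t"],2)); return o
e=[180,-45,1.5]; G=np.array([516.5,-319,65])
reach(tcp(G+[0,0,75],e),e); command_gripper(0.6,60)
hit=move_linear(tcp(G,e),vel=60,f_stop=8); st("at %s"%hit)
if hit: raise SystemExit
command_gripper(0.0,60); o=st("grip")
if o["finger_gap"]*85<10: raise SystemExit("missed")
move_linear(tcp(G+[0,0,100],e),vel=80); st("lift")
out=[]
for n in ("wrist","scene","side"):
    c=read_camera(n); cv2.imwrite(f"pics/L_{n}.png",c["color"]); np.savez(f"L_{n}.npz",**c)
    t=proj(c,G+[140,0,100])[0]; h=proj(c,G+[0,0,100])[0]; print(n,t,h)
    if n=="wrist": out.append(cv2.resize(c["color"],(640,400)))
    else:
        m=((t+h)/2).astype(int); f=np.zeros_like(c["color"]); crop=c["color"][max(m[1]-33,0):m[1]+33,max(m[0]-53,0):m[0]+53]; print("crop",max(m[0]-53,0),max(m[1]-33,0),crop.shape); out.append(cv2.resize(crop,None,fx=3,fy=3,interpolation=cv2.INTER_CUBIC)[:198,:318])
row=np.zeros((198,640,3),np.uint8); row[:out[1].shape[0],:out[1].shape[1]]=out[1]; row[:out[2].shape[0],320:320+out[2].shape[1]]=out[2]
cv2.imwrite("pics/L.png",np.vstack([out[0],row]))
E
```

```text
at False [ 545.7 -318.5   36.5] gap 51.310411887249394 0.0 [0.4 0.7 0. ] 26.33
grip [ 545.7 -318.4   36.5] gap 15.32081522662487 58.67612063884735 [-1.6  0.   3.9] 26.74
lift [ 545.2 -317.9  135.3] gap 15.132446873926215 58.26480031013489 [-0.  -0.2 -1.1] 28.14
wrist [325.9  58.6] [321.9 285.1]
scene [304.1 283.5] [249.6 256.8]
crop 223 237 (66, 106, 3)
side [299.3 130.5] [339.3 137.1]
crop 266 100 (66, 106, 3)
```

View pics/L.png

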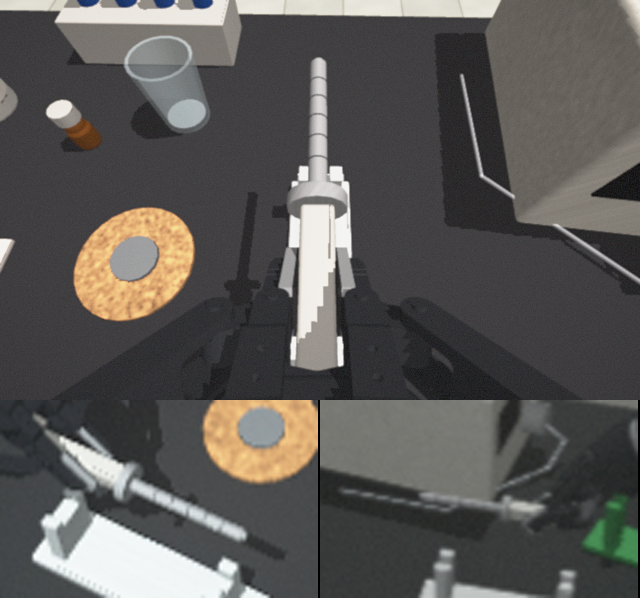

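The rod is gripped straight, with wrist tip (318,59), collar (317,195) and scene tip about (304.7,282). The cover lies centred on the cork. I'll work out the tip in the tool frame.

Run:
```python
from plant import *
from h import *
np.set_printoptions(precision=2,suppress=True)
o=get_obs(); R=Ro.from_euler("xyz",o["orientation"],degrees=True).as_matrix(); T=o["ee_pos"]; print(o["orientation"],T)
w=dict(np.load("L_wrist.npz")); s=dict(np.load("L_scene.npz")); d=dict(np.load("L_side.npz"))
g=cv2.cvtColor(w["color"],cv2.COLOR_BGR2GRAY)
for r in (75,100,130,160): 
    m=np.where(g[r,295:345]>90)[0]+295; print(r,m.min(),m.max())
m=(g>90)[40:80,305:332]; print("tip row",40+np.where(m.any(1))[0].min())
P=lambda c:c["mtx"]@np.c_[c["R"],c["t"]]
def tri(a,b): X=cv2.triangulatePoints(P(w),P(s),np.array(a,float),np.array(b,float)); return X[:3,0]/X[3,0]
for n,X in (("tri",tri((318.5,58.5),(304.7,282))),("plane",ray(w,[(318.5,58.5)],T[2]+28.5)[0]),("row160 plane",ray(w,[(317.5,160)],T[2]+28.5)[0])): print(n,X,"tool",R.T@(X-T))
print("nominal tip tool",np.array([0,0,-41])+140*np.array([1,0,1])/2**.5)
```

```text
[-179.93  -44.96    1.45] [ 545.28 -317.97  135.38]
75 310 326
100 310 326
130 309 327
160 309 327
tip row 57
tri [ 656.07 -314.9   165.05] tool [99.39 -0.19 57.33]
plane [ 657.81 -314.35  163.88] tool [99.8  -0.7  59.39]
row160 plane [ 581.4  -315.55  163.88] tool [45.73 -1.5   5.4 ]
nominal tip tool [98.99  0.   57.99]
```

```bash
cat >> h.py <<'E'
TIP=np.array([99.3,-0.4,58.2])
def tcp_tip(P,e): return list(np.array(P,float)-Ro.from_euler("xyz",e,degrees=True).as_matrix()@TIP)
def tip(o): return o["ee_pos"]+Ro.from_euler("xyz",o["orientation"],degrees=True).as_matrix()@TIP
E
python3 - <<'E'
from plant import *
from h import *
np.set_printoptions(precision=1,suppress=True)
def st(n): o=get_obs(); print(n,"tip",tip(o),o["orientation"],"gap",o["finger_gap"]*85,o["wrist_force"],round(o["t"],2)); return o
q0=np.array(get_obs()["joints"]); best=None
for psi in range(150,331,15):
    e=[180,45,psi]; q=solve_ik(tcp_tip([480,-150,240],e),e)
    if q is not None:
        k=np.abs(np.array(q)-q0).max()
        if best is None or k<best[0]: best=(k,psi,np.array(q))
print(best)
set_joints(list(best[2])); st("way")
e=[180,45,180]; B=np.array([579.2,313.0,0])
reach(tcp_tip(B+[0,0,175],e),e); st("hover")
move_linear(tcp_tip(B+[0,0,138],e),vel=60); sleep(0.3); o=st("near")
for n in ("wrist","scene","side"):
    c=read_camera(n); cv2.imwrite(f"pics/P_{n}.png",c["color"]); np.savez(f"P_{n}.npz",**c); print(n,"tip",proj(c,tip(o)),"bore",proj(c,B+[0,0,126]))
w=dict(np.load("P_wrist.npz")); g=cv2.cvtColor(w["color"],cv2.COLOR_BGR2GRAY)
print("tip row",40+np.where((g>90)[40:80,305:332].any(1))[0].min(),g[30:70:3,318])
u,v=proj(w,B+[0,0,126])[0].astype(int)
print(g[max(v-12,0):v+13:2,max(u-24,0):u+25:2])
E
```

```text
(np.float64(127.86015001282078), 150, array([-22.8, -19. , -46.7,  17.5,  -5. ,   5.1]))
way tip [ 479.9 -149.9  239.5] [180.  45. 150.] gap 14.960868060448297 [ 0.1 -0.7 -0.9] 30.22
hover tip [579.6 312.1 175.3] [-180.    45.   179.9] gap 14.856271531756368 [-0.6 -0.6 -1.1] 31.96
near tip [579.4 313.2 138.5] [180.  45. 180.] gap 15.199274092383732 [ 0.2 -0.8 -1.8] 33.02
wrist tip [[312.7  60.3]] bore [[312.5  46.5]]
scene tip [[380.9 115. ]] bore [[380.3 118.2]]
side tip [[260.1 300. ]] bore [[260.6 302.5]]
tip row 40 [143 124  82  90 104  99  93 100 147 113  90  92  88  92]
[[142 144 144 148 141 145 141 120 100  90  90  88  89  89  91 102 131 144
  143 143 141 140 140 139 137]
 [144 146 144 144 146 142 115  85  82  83  90  89  85  87  83  82  98 123
  136 141 137 138 140 138 140]
 [145 145 144 147 141 123  79  77  84  88  90  89  89  88  86  86 104 114
  129 141 133 135 135 136 135]
 [141 142 143 145 134  95  72  78  81  88  86  90  90  91  90 105 101  96
  100 128  76  75  77  76  74]
 [141 142 142 144 125  93  75  78  85  87  93  92  93  91 100 104 108  96
   71  84  75  77  78  77  77]
 [146 149 147 146 117  97  70  77  87  89  90  92  92  97  99 103 103  94
   69  70  74  74  74  74  75]
 [146 144 146 144 124 103  79  79  83  86  91  94  92  98  99 102  98  92
   74  75  75  75  75  76  77]
 [147 144 147 146 127 108 103  80  86  91  94  96  95  98  99  93  88 115
   92  71  75  76  79  72  72]
 [145 145 147 149 144 115 113 101  85  89  93  89  94  94  95  95 107 140
   97  75  76  80  79  76  80]
 [147 149 143 143 147 128 114 118 108  95  89  95  94  93 104 117 142 149
  135 132 131 134 129 132 131]
 [141 142 145 147 148 148 133 125 128 129 125 117 121 128 141 147 147 147
  142 141 142 142 143 142 142]
 [149 145 147 144 147 142 142 132 133 132 135 142 145 147 142 138 143 140
  138 142 141 140 141 140 136]
 [142 144 142 143 144 143 143 142 144 141 139 144 143 123  98  95  91 117
  140 138 140 140 138 136 136]]
```

Run:
```python
from h import *
np.set_printoptions(precision=2,suppress=True)
for n in "LP":
    w=dict(np.load(n+"_wrist.npz")); g=cv2.cvtColor(w["color"],cv2.COLOR_BGR2GRAY)
    print(n,-w["R"].T@w["t"],Ro.from_matrix(w["R"]).as_euler("xyz",degrees=True))
    for r in (62,75,100,130,160): print(r,g[r,296:342:1] if n=="P" and r<101 else g[r,300:336:3])
w=dict(np.load("P_wrist.npz"));g=cv2.cvtColor(w["color"],cv2.COLOR_BGR2GRAY)
print(g[16:64:3,284:336:3])
```

```text
L [ 484.51 -317.38  306.44] [179.28 -27.16 -88.36]
62 [ 64  68  63  67 139 184 213 211 194  61  65  64]
75 [ 63  62  64  70 146 183 205 210 196  71  68  61]
100 [ 68  68  61  71 156 191 215 212 199  75  63  59]
130 [ 65  66  59  97 164 196 214 214 201  97  66  65]
160 [ 64  70  67 113 170 198 216 214 205 101  69  66]
P [436.88 315.78 310.15] [-179.88  -62.82   89.93]
62 [143 140 146 140 139 142 142 140 142 139 143 140 140 139 124 104  98  94
  96  92  95  92  90  89  84  87  86  84  85 101 131 139 143 143 140 141
 141 140 140 139 142 143 141 141 143 141]
75 [144 144 145 142 143 145 144 146 147 142 146 148 147 137 105  84  86  91
  85  83  84  85  81  85  91  80  83  81  79  84 107 139 148 145 145 145
 143 147 143 146 145 147 146 144 143 146]
100 [171 171 171 171 171 169 173 170 169 170 170 168 159 121  97  96  92 100
  99  97  95  94  92  91  91  88  81  81  82  73  92 137 170 169 168 168
 166 172 172 169 171 167 167 169 168 174]
130 [172 176 172 112  90  96  93  88  81 136 169 171]
160 [168 167 170  67  85  87  95  87  83 114 167 165]
[[143 141 145 139 142 146 144 143 143 147 147 14
[... 452 characters left out ...]
131 143 143 136 140 139]
 [144 144 145 145 147 117  83  88  88  86  87  81  98 124 138 138 142 140]
 [146 148 142 144 134  89  78  88  86  89  91 104 101  91 128  77  77  79]
 [139 143 142 143 120  84  82  87  93  92  96  99 100  95  70  76  74  77]
 [147 148 144 146 124  98  79  81  91  89  98 102  98  84  75  81  75  77]
 [146 146 144 144 136 110  88  89  91  91  93 100  90 131  76  79  76  76]
 [149 148 149 145 147 119 118  97  89  93  93 108 142 145 132 132 129 131]
 [146 147 148 148 144 148 126 126 134 137 142 150 147 143 141 142 141 143]
 [142 143 144 144 144 145 142 144 139 143 123  96  91 132 138 139 138 139]
 [143 142 144 146 143 143 141 144 136 118  93  94  85  82 138 138 140 139]]
```

Run:
```python
from h import *
np.set_printoptions(precision=2,suppress=True)
w=dict(np.load("P_wrist.npz")); g=cv2.cvtColor(w["color"],cv2.COLOR_BGR2GRAY)
roi=np.zeros(g.shape,bool); roi[25:56,290:327]=1
m=(g<125)&roi
for z in (126,):
  p=ray(w,np.argwhere(m)[:,::-1],z)[:,:2]; 
  # keep blob left of block-edge/shadow
  for b in blobs(m,60): q=ray(w,b,z)[:,:2].astype(np.float32); print(len(b),b.min(0),b.max(0),cv2.minEnclosingCircle(q),cv2.fitEllipse(q))
print("bore px pts",ray(w,[(311,43)],126), "edges L/R/top/bot",ray(w,[(297,44),(325,44),(311,33),(311,53)],126)[:,:2].ravel())
print("tip",ray(w,[(318,57.5)],138.5),"rod mid r100 (x~579)")
s=dict(np.load("P_scene.npz")); d=dict(np.load("P_side.npz"))
for n,c,(u,v) in (("scene",s,(380,118)),("side",d,(260,302))):
    k=cv2.cvtColor(c["color"],cv2.COLOR_BGR2GRAY); print(n,u-14,v-18); print(k[v-18:v+12:1 if n=="x" else 2,u-14:u+15:1])
```

```text
82 [296.  32.] [326.  54.] ((578.5606079101562, 312.4524841308594), 10.094154357910156) ((577.0604858398438, 312.0608825683594), (15.881806373596191, 19.852519989013672), 3.085679292678833)
bore px pts [[576.63 312.07 126.  ]] edges L/R/top/bot [577.35 303.14 577.34 320.97 569.65 312.17 584.04 311.96]
tip [[577.3 316.5 138.5]] rod mid r100 (x~579)
scene 366 100
[[135 133 134 133 136 134 136 135 133 134 134 137 138 136 136 135 121 120
  136 126 135 143 209 231 231 229 230 231 229]
 [135 135 134 134 134 133 134 134 134 133 137 139 138 137 137 136 123 143
  140 116 134 141 191 231 230 229 230 226 218]
 [203 136 136 135 133 134 136 134 133 136 139 139 138 138 137 125 133 139
  133 120 136 136 135 135 134 144 226 204 207]
 [226 135 135 136 139 183 188 229 207 139 140 139 138 138 137 124 140 142
  126 138 140 139 139 138 138 138 128 163 203]
 [178 136 137 137 134 135 137 184 190 187 185 141 140 139 138 124 143 132
  115 137 139 138 139 138 138 135 181 181 192]
 [208 210 209 206 203 141 190 186 176 190 153 151 140 140 138 128 142 126
  131 139 141 142 141 143 192 230 189 205 191]
 [233 233 
[... 2208 characters left out ...]
164 163 161 163 160 153 126  96  92  96  96  96
  103 133 158 165 166 166 166 165 163 163 163]
 [177 168 160 161 162 164 164 163 161 161 160 160 145 114  89  90  98 106
  134 154 162 165 165 167 166 163 162 163 162]
 [169 159 161 160 161 162 164 162 162 161 160 160 134 102  97 100 137 158
  162 163 165 165 167 166 163 161 163 163 162]
 [168 160 159 161 162 161 162 163 161 159 159 139 110  99 105 138 160 164
  162 163 164 167 166 166 164 161 163 161 153]
 [164 158 160 164 162 162 161 161 159 157 137 109 101 100 111 143 161 163
  163 162 164 166 165 164 163 162 163 162 149]
 [160 160 160 161 162 162 162 160 157 154 129 103 100 105 141 161 162 163
  162 164 165 166 166 163 161 161 163 160 145]]
```

Tip and bore in the same image: tip at (318,57.5), bore at (311,43). The tip is therefore about 4 mm too far in +y and about 3 mm in +x. I'll correct and remeasure closer in.

Run:
```python
from plant import *
from h import *
np.set_printoptions(precision=1,suppress=True,linewidth=220)
e=[180,45,180]; B=np.array([576.2,308.8,0])
move_linear(tcp_tip(B+[0,0,138],e),vel=40); move_linear(tcp_tip(B+[0,0,134],e),vel=40); sleep(0.3); o=get_obs(); print(tip(o),o["wrist_force"],o["t"])
w=read_camera("wrist"); np.savez("Q_wrist.npz",**w); g=cv2.cvtColor(w["color"],cv2.COLOR_BGR2GRAY); s=read_camera("side"); np.savez("Q_side.npz",**s)
print("cam-T",-w["R"].T@w["t"]-o["ee_pos"])
print("cols",np.arange(290,346,2)); 
for r in range(24,72,2): print(r,g[r,290:346:2])
```

```text
[576.3 308.9 134.1] [-0.4 -0.3 -1.5] 34.0
cam-T [-171.5    2.3   60.4]
cols [290 292 294 296 298 300 302 304 306 308 310 312 314 316 318 320 322 324 326 328 330 332 334 336 338 340 342 344]
24 [140 145 142 145 143 142 144 146 144 143 145 145 147 147 148 145 145 145 150 143 145 144 144 146 145 148 146 146]
26 [144 146 145 145 147 143 147 148 146 147 148 149 149 146 145 146 145 145 148 149 144 147 148 146 146 143 142 144]
28 [148 147 150 145 147 145 147 149 147 148 150 147 146 150 143 148 146 147 147 148 147 146 145 144 142 143 143 141]
30 [147 144 147 147 150 144 147 150 151 150 148 148 151 149 143 144 144 145 145 146 145 143 142 145 145 142 142 148]
32 [148 150 150 149 147 148 148 146 145 149 145 146 144 145 141 142 141 140 144 141 145 148 143 142 142 144 144 142]
34 [146 146 146 145 147 145 144 143 142 144 145 146 148 147 144 146 144 142 143 141 140 142 145 144 142 142 142 142]
36 [141 144 143 143 145 145 145 144 139 145 146 143 144 145 144 142 143 141 140 141 144 139 143 143 144 144 143 145]
38 [145 145 144 149 147 146 143 145 143 142 145 143 144 147 143 145 143 148 146 144 144 141
[... 1197 characters left out ...]
0 [146 147 149 147 147 149 148 131 116 116 103  95  97  93  90  87  85  92 132 149 151 146 142 144 141 142 143 141]
62 [148 145 143 146 145 144 145 144 131 124 113  94  98  95  91  89  83  84 137 145 145 140 142 141 141 143 140 140]
64 [148 150 148 144 149 147 148 146 149 136 111  97  94  95  88  91  85  77 115 146 144 145 141 143 141 141 141 141]
66 [146 147 145 145 146 144 145 147 143 147 123  95  95  93  93  89  84  78 110 143 140 139 141 136 141 139 138 140]
68 [148 146 147 146 145 148 145 143 146 142 115  97 100  91  96  87  82  80 110 140 138 138 140 139 139 139 138 139]
70 [144 145 144 143 146 146 144 145 143 144 108  97  96  92  94  87  85  76 110 141 142 146 140 144 143 145 141 142]
```

Run:
```python
from h import *
np.set_printoptions(precision=2,suppress=True)
w=dict(np.load("Q_wrist.npz"))
print("bore",ray(w,[(317,41),(317,52),(317,62.5),(303.5,51),(331,51)],126)[:,:2])
for z in (132,134,136): print(z,ray(w,[(318,57.5)],z))
# expected topmost pixel of rod end with centre at c: project rim circle
for zz in (134,):
  c=np.array([576.3,310,zz]); a=np.linspace(0,6.28,24)
  for r in (5,3.5): print(r,proj(w,c+np.c_[r*np.cos(a),r*np.sin(a),0*a])[:,1].min(), proj(w,c))
```

```text
bore [[568.76 311.57]
 [576.64 311.57]
 [584.69 311.58]
 [575.91 303.  ]
 [575.9  320.47]]
132 [[575.89 312.2  132.  ]]
134 [[574.25 312.2  134.  ]]
136 [[572.62 312.19 136.  ]]
5 53.48122574697755 [[314.48  60.26]]
3.5 55.546218014569185 [[314.48  60.26]]
```

Run:
```python
from plant import *
from h import *
np.set_printoptions(precision=1,suppress=True)
e=[180,45,180]; B=np.array([575.2,308.3,0])
def st(n): o=get_obs(); print(n,"tip",tip(o),"gap",o["finger_gap"]*85,"F",o["wrist_force"],"M",o["moment"],round(o["t"],2)); return o
move_linear(tcp_tip(B+[0,0,134],e),vel=40); st("align")
hit=move_linear(tcp_tip(B+[0,0,110],e),vel=30,f_stop=4); st("entry %s"%hit)
if not hit:
    hit=move_linear(tcp_tip(B+[0,0,45],e),vel=40,f_stop=5); st("mid %s"%hit)
    if not hit:
        hit=move_linear(tcp_tip(B+[0,0,22],e),vel=20,f_stop=8); st("bottom %s"%hit)
```

```text
align tip [575.1 308.3 134. ] gap 15.02015965137232 F [ 0.4 -0.6 -2. ] M [-0.   0.9  0. ] 34.35
entry False tip [575.2 308.3 110. ] gap 14.92723353473668 F [ 0.6  0.6 -1.6] M [-0.   0.8 -0. ] 35.3
mid False tip [575.2 308.4  45.1] gap 15.2998193802825 F [ 3.5 -0.4 -2.4] M [0.1 0.7 0.1] 37.08
bottom True tip [576.  308.5  30.4] gap 15.00306311393635 F [ 0.5 -0.1  2.1] M [-0.   0.3 -0. ] 37.84
```

Depth matches the collar height (tip ≈ 30.4, expected 31). I'll confirm with a firmer push, then withdraw.

Run:
```python
from plant import *
from h import *
np.set_printoptions(precision=1,suppress=True)
def st(n): o=get_obs(); print(n,"tip",tip(o),"gap",o["finger_gap"]*85,"F",o["wrist_force"],"M",o["moment"],round(o["t"],2)); return o
e=[180,45,180]; B=np.array([575.2,308.3,0])
hit=move_linear(tcp_tip(B+[0,0,24],e),vel=10,f_stop=14); st("press %s"%hit); sleep(0.2); st("hold")
s=read_camera("side"); np.savez("S_side.npz",**s); w=read_camera("wrist"); np.savez("S_wrist.npz",**w); cv2.imwrite("pics/S_wrist.png",w["color"])
```

```text
press True tip [576.5 308.5  30.3] gap 14.794719460345142 F [-1.3 -0.2  3.7] M [-0.1  0.4 -0. ] 38.12
hold tip [576.5 308.5  30.3] gap 15.10279972877448 F [-1.9 -0.9  4. ] M [-0.1  0.5 -0.1] 38.33
```

The second push stopped at the same height, so the collar is seated. Drawing the rod out and moving to the tile.

Run:
```python
from plant import *
from h import *
np.set_printoptions(precision=1,suppress=True)
def st(n): o=get_obs(); print(n,"tip",tip(o),o["orientation"],"gap",o["finger_gap"]*85,"F",o["wrist_force"],round(o["t"],2)); return o
c=dict(np.load("w1.npz")); g=cv2.cvtColor(c["color"],cv2.COLOR_BGR2GRAY)
for b in blobs(g[255:340,215:310]>170,1500): print("tile",cv2.minAreaRect(ray(c,b+[215,255],6)[:,:2].astype(np.float32)))
e=[180,45,180]; B=np.array([575.4,308.3,0])
move_linear(tcp_tip(B+[0,0,34],e),vel=30); move_linear(tcp_tip(B+[0,0,200],e),vel=100); st("out")
w=read_camera("wrist"); g=cv2.cvtColor(w["color"],cv2.COLOR_BGR2GRAY); print(g[50:64:2,304:334:2])
np.savez("out_wrist.npz",**w)
e2=[180,-45,90]; D=np.array([539,31.5,0])
reach(tcp_tip(D+[0,0,270],e2),e2); st("high")
move_linear(tcp_tip(D+[0,0,126],e2),vel=90); sleep(0.5); st("read")
for n in ("wrist","scene","side"):
    c=read_camera(n); cv2.imwrite(f"pics/F_{n}.png",c["color"]); np.savez(f"F_{n}.npz",**c)
```

```text
tile ((540.3912353515625, 33.45752716064453), (99.27472686767578, 99.0394287109375), 89.7907485961914)
out tip [575.3 308.  199. ] [-179.9   45.1  180. ] gap 15.019462717159897 F [ 0.3  1.2 -0.9] 40.51
[[167 166 168 165 163 165 166 167 164 166 161 164 170 169 167]
 [166 166 167 166 172 168 166 166 169 165 164 167 167 166 165]
 [163 167 167 167 167 166 169 165 164 162 167 164 168 164 167]
 [166 167 166 166 165 169 162 160 159 166 165 164 169 168 168]
 [166 170 166 165 164 136 100  94  96 130 168 169 168 165 168]
 [166 166 165 164 131  96  95  94  86  80 127 167 166 169 167]
 [165 166 168 153  97  98  92  89  85  81  84 155 169 165 168]]
high tip [538.9  32.5 269.8] [179.9 -44.9  90.2] gap 14.808910780345727 F [-0.2 -0.6 -2.4] 42.12
read tip [539.   31.5 126. ] [-180.  -45.   90.] gap 15.133650484401892 F [ 0.6  0.2 -1.2] 44.38
```

Run:
```python
from plant import *
from h import *
np.set_printoptions(precision=1,suppress=True)
o=get_obs(); print("TCP z",o["ee_pos"],o["qd"].round(2))
w=dict(np.load("F_wrist.npz")); g=cv2.cvtColor(w["color"],cv2.COLOR_BGR2GRAY); print(g[52:66:2,304:334:3])
for n in ("scene","side"):
    a=cv2.imread(f"pics/{n}0.png"); b=cv2.imread(f"pics/F_{n}.png")
    m=cv2.morphologyEx((cv2.absdiff(a,b).max(2)>40).astype(np.uint8),cv2.MORPH_OPEN,np.ones((2,2)))
    for k in blobs(m,6): print(n,cv2.boundingRect(k.astype(np.int32)),end=" ")
    print(proj(dict(np.load(f"F_{n}.npz")),[tip(o),[572.5,-143.5,12],[579,311,126]]))
```

```text
TCP z [539.4 -79.9  96.9] [-0.   0.   0.1 -0.  -0.1 -0. ]
[[ 66  65  69  68  63  65  64  69  68  66]
 [ 68  63  68  64  67  59  64  70  64  65]
 [ 64  62  64  64  71  76  62  64  63  67]
 [ 67  65  67  81 188 201 108  64  64  64]
 [ 63  64  71 166 209 215 189  87  69  65]
 [ 66  65  95 181 210 214 196 135  67  69]
 [ 65  65 105 184 210 215 192 145  66  69]]
scene (306, 300, 6, 6) scene (266, 284, 38, 20) scene (247, 273, 9, 8) scene (239, 269, 6, 7) scene (291, 231, 39, 35) scene (306, 192, 13, 17) scene (317, 188, 20, 25) scene (317, 186, 6, 6) scene (322, 172, 10, 11) scene (277, 118, 44, 31) scene (374, 115, 14, 9) scene (141, 92, 5, 5) scene (118, 75, 21, 23) scene (142, 64, 8, 10) scene (119, 62, 8, 14) scene (125, 61, 11, 19) scene (236, 51, 8, 15) scene (273, 0, 33, 24) scene (241, 0, 12, 23) scene (148, 0, 144, 244) scene (96, 0, 53, 56) [[328.9 171.1]
 [310.  244.6]
 [380.  118.5]]
side (619, 392, 7, 7) side (627, 385, 4, 5) side (609, 362, 7, 11) side (605, 312, 20, 43) side (344, 306, 54, 45) side (618, 303, 22, 77) side (257, 296, 14, 16) side (514, 294, 4, 6) side (591, 292, 12, 17) side (461, 284, 5, 9) side (448, 245, 26, 34) side (526, 242, 81, 132) side (322, 237, 5, 5) side (304, 234, 12, 26) side (345, 228, 9, 7) side (458, 213, 59, 48) side (552, 198, 21, 29) side (488, 197, 44, 34) side (296, 178, 32, 44) side (493, 173, 14, 23) side (312, 162, 33, 17) side (302, 161, 9, 14) side (312, 154, 41, 10) side (324, 134, 11, 5) side (584, 119, 56, 192) side (422, 113, 65, 111) side (327, 107, 4, 8) side (615, 88, 25, 20) side (413, 43, 4, 5) side (406, 37, 3, 6) side (611, 12, 29, 69) side (383, 9, 23, 9) side (429, 0, 34, 30) side (403, 0, 37, 30) side (302, 0, 106, 134) [[306.  220.6]
 [310.2 201.9]
 [261.  301.8]]
```

```bash
python3 -c "
from plant import *
print(job_done())"
```

```text
the job is handed in; nothing more can be done
None
```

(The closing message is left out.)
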